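Put a tube on the glassware dryer and start it

TASK

Take the glass tube from the draining cradle and put it mouth down on the free peg of the dryer, lowering it gently until its rim sits on the collar, and let go of it. Only then start the dryer: turn its start knob clockwise right to the stop, hold it there for half a second, and let it spring back. Leave the other things on the bench where they stand.

Things in the scene. Friction and masses are not known exactly. Their poses are not given: they have to be found in the camera images.
- tube: Plain clear glass evaporation tube, straight, 42 mm outside, 36 mm inside, 115 mm long, one end closed (5 mm thick), 0.12 kg or so, loose. Origin: centre of the outside of its closed end. Its z axis runs along the tube from the closed end to the open mouth; as it is round, its x and y do not matter.
- tube_mouth (a point): Centre of the tube's open mouth (115 mm from the closed end), axes as tube.
- cradle: Fixed white draining cradle holding the tube: base plate 135 x 75 mm, 6 mm thick, a V support near each end of the tube, a low stop at the mouth. Origin: centre of its underside, z up. The tube lies along its x, mouth to -x and 22 deg low, its axis 62 mm high at mid length. Fingers fit beside the tube 25 to 90 mm from the mouth, closing along the cradle's y; lift straight up.
- peg: The free one of two aluminium blower pegs on the dryer: 24 mm diameter, 74 mm long, the last 12 mm tapered. Origin: centre of the top face of the grey collar (52 mm across) at its foot, on which the tube's rim comes to rest. z runs along the peg to its tip, leaning 38 deg from vertical, away from the front panel. A tube on it points its z the other way, with 6 mm play all round.
- dryer: Fixed white box, 190 mm deep (x), 240 wide (y), 100 high at the rear; the front (-x) half is a panel sloping up at 22 deg, display on its +y side, start knob on its -y side. Origin: centre of its underside, z up. Collar centres: x +30, 120 mm high, y +55 (free peg) and y -55 (the other, like it, carrying a fixed glass tube 42 mm across, 90 mm along the peg).
- knob_grip (a point): On the start knob's axis, 28 mm out from the panel: where to hold it. The knob is a black bar 46 mm long, 16 thick, 6 to 38 mm out from the panel, white mark at one end. Axes turn with the knob: z points out of the panel (22 deg from vertical); at rest x points straight up the slope. The bar's length always lies 0.6 rad anticlockwise of this x (seen facing the panel).
- knob (a joint): Angle of the start knob, rad: 0 at rest, growing clockwise (seen looking at the panel) to the stop at 1.2. A spring drives it back to 0 when let go; turning takes about 0.04 N m at rest and 0.14 N m at the stop.
- vial: Bystander: small capped glass vial, 26 mm across, 50 tall; origin at the centre of its underside.
- beaker: Bystander: small empty glass beaker, 54 mm across the rim, 65 tall; origin at the centre of its underside.
- stopper: Bystander: rubber stopper, 34 mm across, 30 tall; origin at the centre of its underside.
- wash_bottle: Bystander: white plastic bottle with a red cap, 60 mm across, 160 tall; origin at the centre of its underside.
- amber_bottle: Bystander: amber glass bottle, 68 mm across, 150 tall; origin at the centre of its underside.
- jar: Bystander: white plastic jar, 60 mm across, 80 tall; origin at the centre of its underside.
- spatula: Bystander: steel spatula lying flat, 170 mm long; origin near the middle.
Mind the look-alikes: they are no part of the job. Leave any green look-alike of the tube alone.

How it is judged:
On the way, in this order (a step that is already met when the one before it is completed fails the run):
1. the tube sits inverted on the free peg, rim on the collar, and has been let go (z of tube_mouth in the frame of peg between -0.008 and 0.008 m and distance between tube_mouth and peg below 0.016 m and angle between the z axis of tube and the z axis of peg, either way round below 0.2 rad and contact force between the fingers and tube below 0.1 N), for 0.2 s.
2. the start knob is held at its clockwise stop (past 1.12 rad) (value of joint knob above 1.12 rad), for 0.3 s.
At the end, for the whole second after the job is handed in: The tube is at rest, inverted on the free peg with its rim on the collar (mouth centre within 16 mm of the collar centre and within 8 mm of it along the peg, axes aligned within 0.2 rad), and the knob, after being turned to its stop and let go, is back within 0.1 rad of its rest (z of tube_mouth in the frame of peg between -0.008 and 0.008 m and distance between tube_mouth and peg below 0.016 m and angle between the z axis of tube and the z axis of peg, either way round below 0.2 rad and value of joint knob below 0.1 rad and linear speed of tube below 0.02 m/s); the robot touches nothing.
It fails at once if the knob is turned (past 0.4 rad) while the tube is not seated on the peg (value of joint knob above 0.4 rad and not (z of tube_mouth in the frame of peg between -0.008 and 0.008 m and distance between tube_mouth and peg below 0.016 m and angle between the z axis of tube and the z axis of peg, either way round below 0.2 rad)).
It fails at once if the tube is dropped onto the peg (moves faster than 0.4 m/s with its mouth within 60 mm of the collar) (distance between tube_mouth and peg below 0.06 m and linear speed of tube above 0.4 m/s).
It fails at once if a bystander is shifted by more than 30 mm (distance of any of vial, beaker, stopper, wash_bottle, amber_bottle, jar, spatula from where it was at the start of the episode above 0.03 m).
It also fails if it takes over 64 s, if anything falls off the work surface, if the arm or the gripper's body presses on something with over 40 N, if the wrist force passes 120 N, or if a joint passes its speed limit or range.

ROBOT

A 6-joint arm with a two-finger parallel gripper is mounted at the origin on the work surface. World frame = base frame: x ahead of the robot, y to its left, z up, the work surface at z = 0. Lengths are in m, angles in rad, forces in N, time in s.
With the tool pointing down it reaches from about 0.3 to 0.875 m from the base axis. Payload 6.4 kg.
Tool frame: the origin (TCP) lies midway between the tips of the shut fingers; the grasp point (between the pads) lies 19 mm behind it; z points along the fingers, y is the line along which they close (so a half turn about z gives the same grasp; the last joint's range is limited). The gripper opens to 85 mm and grips with 20 to 120 N. Pads are 22 mm wide; open, the fingers measure 114 mm over their backs; the gripper's body (76 mm by 85 mm) begins 54 mm behind the grasp point. The pads swing forward as they close: fully open they stand 13 mm farther back than shut.
Start: joints at [-1.36, 0.181, 1.607, -0, 1.354, -0.206], TCP at [0.233, -0.526, 0.196] pointing down, gripper open.
Joint ranges: [-2.99, 2.99], [-0.89, 2.07], [0.3, 2.58], [-1.14, 4.28], [0, 2.63], [-3.12, 3.12]. Speed limits (rad/s): [2.57, 2.57, 3.01, 3.14, 3.14, 3.14].

INTERFACE

Orientations are given as a unit quaternion [w, x, y, z].
In Python, from bench import get_obs, camera, hand_in gives the robot as it stands.
- The arm moves only by the tool carry_out, never from a script. Its argument "plan" is a list that holds one entry, the list of rows, each a list of 7 numbers: the shift along the world's x, y, z in m, then the turn, a rotation vector about the world's x, y, z in rad, then the opening, from 0 (shut) to 1 (fully open). In form: [[[x, y, z, rx, ry, rz, hand], ...]]. A call has exactly 5 rows; each row is the pose to reach, as a shift and turn from the pose commanded when the call began; what a row does not reach only later rows make up. A row lasts 1/12 s, in which the tool goes at most 41.7 mm and 7.16 degrees, less where a joint would pass 70% of its speed; a pose out of reach is approached as far as the arm can. A call with a gripper value outside its range is refused whole. The fingers move at their own pace and stop on an object; the grip force is fixed at half the most. Time passes only in rows, so rows that repeat a pose let the fingers close, or fill a call up. It gives the time, the measured TCP pose, the force, the opening and the grip force at its end, in the units of the state.
- get_obs(): the state, without advancing time (a new reading comes with each control period).
- camera(name): name is "scene" or "top" or "wrist"; returns a dict with "pixels" (420x560x3 uint8, red, green, blue), "z_map" (420x560 float32, m along the optical axis (not along the pixel's ray), 0 where there is no reading), "camera_matrix" (3x3 intrinsics, pixels), "cam_to_world" (4x4, takes a point from camera to world coordinates). Camera axes: x right, y up, looking along -z (the intrinsics and any distortion apply to the point x, -y, -z); pixel columns grow to the right and rows downward; lengths in m; the calibration is good to about 2 mm. A picture is of the moment at which its call begins.
- hand_in(): hands the job in; it is judged then, once.
The state is a dict: "time_s": time; "q": joint angles; "dq": joint speeds; "joint_efforts": joint torques, N m; "eef_pos": TCP position; "eef_rot": TCP orientation; "wrist_force": force on the tool from outside, world axes, zero at the start; "torque": the same for the moment, N m; "opening": opening from 0.0 (shut) to 1.0 (fully open); "grasp_force": force on a finger pad.
Only numpy, scipy, OpenCV 4.12 (cv2) and the standard library are available. Lean on these libraries where they do the work, as an engineer would, in place of code of your own. Each camera call takes 0.05 s, during which the arm holds its last target. There are 200 camera calls.

## Working session

There is one attempt and no reset: what is moved stays moved. The work goes in short steps, Python scripts to look and compute and a tool call to move; the robot and the scene stay as the last step left them, time stands still between calls to the robot, and variables do not carry over. Pictures are saved under pics/ and viewed, at most 10 in all, crops included, and the job is handed in when it is done.

Besides the shell and the picture viewer there is one more tool, called after "Emit:" in YAML: its name, and indented under it one key for each argument. carry_out: Moves the arm, as the interface text tells. Its arguments: {"type":"object","properties":{"plan":{"type":"array","items":{"type":"array","items":{"type":"array","items":{"type":"number"}}}}},"required":["plan"]}

```bash
mkdir -p pics; ls; python3 - <<'E'
from bench import get_obs,camera
import cv2,numpy as np
for n in ["scene","top"]:
    c=camera(n); cv2.imwrite(f"pics/{n}0.png",c["pixels"][:,:,::-1]); np.savez(f"{n}0.npz",**c)
    print(n,c["camera_matrix"].round(1).tolist(),c["cam_to_world"].round(3).tolist())
print(get_obs())
E
```

```text
pics
scene [[415.4, 0.0, 283.5], [0.0, 415.4, 204.4], [0.0, 0.0, 1.0]] [[0.008, -0.55, 0.835, 1.52], [1.0, 0.004, -0.008, -0.009], [0.001, 0.835, 0.55, 0.694], [0.0, 0.0, 0.0, 1.0]]
top [[385.3, 0.0, 284.0], [0.0, 385.3, 209.8], [0.0, 0.0, 1.0]] [[-0.015, 0.989, -0.149, 0.462], [-1.0, -0.014, 0.01, 0.019], [0.008, 0.149, 0.989, 1.123], [0.0, 0.0, 0.0, 1.0]]
{'time_s': 0.1, 'q': array([-1.36032190e+00,  1.81440395e-01,  1.60790887e+00,  8.92294076e-06,
        1.35379738e+00, -2.06296103e-01]), 'dq': array([-7.35526427e-05, -6.02966734e-04, -3.05520177e-03,  1.31754145e-03,
       -2.72998582e-04, -3.34602574e-04]), 'joint_efforts': array([ 9.43726773e-04, -4.45872581e+01, -3.52240241e+01, -3.09487423e-04,
        4.12990077e-03, -2.99975989e-05]), 'eef_pos': array([ 0.23266974, -0.52522516,  0.19528868]), 'eef_rot': array([-7.77002754e-04,  9.78366152e-01,  2.06879360e-01,  2.73281648e-06]), 'wrist_force': array([-0.30531971,  0.90936169, -0.09579054]), 'torque': array([ 0.01049819,  0.01269369, -0.00384757]), 'grasp_force': 0.0, 'opening': 1.0022364275554503}
```

View pics/scene0.png

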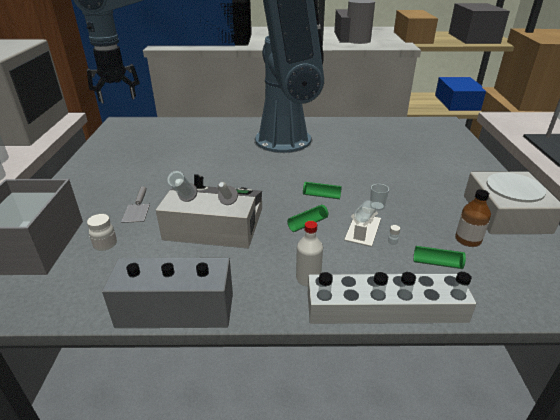

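View pics/top0.png

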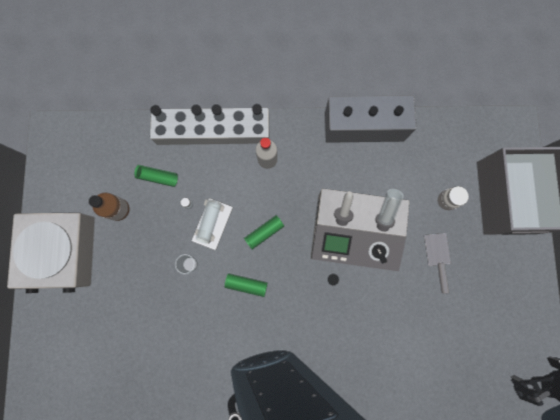

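The bench has these tube look-alikes in the top view:
- Green tubes at (157,176), (265,232) and (246,285).
- A fixed glass tube on the far peg at (390,208).
- The beaker at (187,265).

The clear tube in the white cradle at (209,221) is the target. The free peg is at (345,205) and the knob at (379,252). Next I measure them.

```bash
cat > h.py <<'E'
import numpy as np,cv2
def cloud(c):
    K=c["camera_matrix"];d=c["z_map"];h,w=d.shape
    u,v=np.meshgrid(np.arange(w),np.arange(h))
    p=np.stack([(u-K[0,2])/K[0,0]*d,-(v-K[1,2])/K[1,1]*d,-d,np.ones_like(d)],-1)
    return (p@c["cam_to_world"].T)[...,:3]
def ray(c,u,v):
    K=c["camera_matrix"];T=c["cam_to_world"]
    r=T[:3,:3]@np.array([(u-K[0,2])/K[0,0],-(v-K[1,2])/K[1,1],-1.]);return T[:3,3],r/np.linalg.norm(r)
def proj(c,P):
    K=c["camera_matrix"];T=np.linalg.inv(c["cam_to_world"]);p=np.atleast_2d(P)@T[:3,:3].T+T[:3,3]
    return np.stack([K[0,0]*p[:,0]/-p[:,2]+K[0,2],K[1,1]*p[:,1]/p[:,2]+K[1,2]],-1)
def tri(l):
    A=0;b=0
    for o,r in l: M=np.eye(3)-np.outer(r,r);A=A+M;b=b+M@o
    return np.linalg.solve(A,b)
E
python3 - <<'E'
from h import *
t=dict(np.load("top0.npz"));s=dict(np.load("scene0.npz"))
P=cloud(t);S=cloud(s)
print("table z",np.median(P[300:330,120:200,2]),np.median(S[280:300,240:290,2]))
for n,(u,v) in dict(tube=(209,221),tubeA=(213,207),tubeB=(204,236),beak=(190,265),fix=(390,208),peg=(345,205),knob=(379,252),rear=(365,222),panel=(340,262)).items():
    print(n,P[v,u].round(3))
# dryer
x,y,w,h=305,180,115,100
R=P[y:y+h,x:x+w].reshape(-1,3)
for lo,hi in [(0.09,.108),(0.04,.108)]:
    q=R[(R[:,2]>lo)&(R[:,2]<hi)]; print(len(q),cv2.minAreaRect(q[:,:2].astype(np.float32)*1000),np.median(q,0))
g=t["pixels"][190:255,180:240].astype(int)
m=(g.min(-1)>150); z=P[190:255,180:240]
q=z[m&(z[...,2]<.012)]; print(len(q),cv2.minAreaRect(q[:,:2].astype(np.float32)*1000),np.median(q[:,2]))
big=[cv2.resize(t["pixels"][190:255,175:255],(400,325),interpolation=2),cv2.resize(s["pixels"][175:255,330:410],(325,325),interpolation=2)]
a=np.hstack(big); b=np.hstack([cv2.resize(t["pixels"][180:275,305:415],(376,325),interpolation=2),cv2.resize(s["pixels"][165:250,150:265],(349,325),interpolation=2)])
b=cv2.resize(b,(725,260)); cv2.imwrite("pics/crop1.png",np.vstack([a,b])[:,:,::-1])
E
```

```text
table z -0.0006155975884561959 0.00012201708159109703
tube [0.59  0.212 0.083]
tubeA [0.626 0.199 0.098]
tubeB [0.551 0.229 0.067]
beak [0.474 0.28  0.002]
fix [ 0.605 -0.254  0.179]
peg [ 0.617 -0.146  0.158]
knob [ 0.498 -0.236  0.118]
rear [ 0.58  -0.208  0.1  ]
panel [ 0.475 -0.143  0.062]
3157 ((569.677978515625, -197.44570922851562), (240.90328979492188, 177.78114318847656), 81.291748046875) [ 0.58461496 -0.19574483  0.0985126 ]
5374 ((562.4030151367188, -195.4981689453125), (242.55055236816406, 192.75302124023438), 81.291748046875) [ 0.54839625 -0.18912268  0.09453607]
523 ((606.0502319335938, 253.0762939453125), (149.74781799316406, 136.33966064453125), 68.87548065185547) 0.00483707761571095
```

View pics/crop1.png

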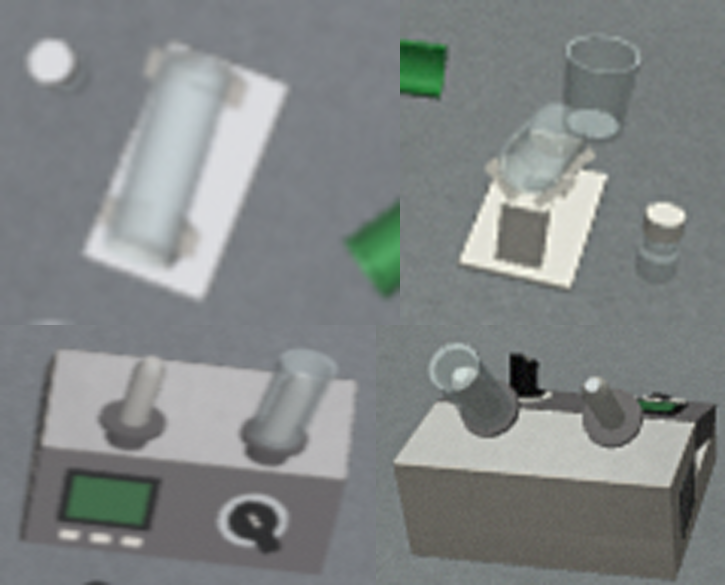

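The crop confirms the choice: the clear glass tube lies in the white cradle, closed end up and away from the robot, mouth low and toward it. The free peg is bare, on the display side (left in the top view), and the knob is on the right. I'll fly over the dryer for close views.

Emit:
carry_out:
  plan:
    - [[0, 0, 0.04, 0, 0, 0, 1], [0, 0, 0.08, 0, 0, -0.1, 1], [0.02, 0.03, 0.11, 0, 0, -0.2, 1], [0.04, 0.06, 0.13, 0, 0, -0.3, 1], [0.06, 0.09, 0.15, 0, 0, -0.4, 1]]

```text
time_s: 0.52
eef_pos: [0.2908, -0.4382, 0.3452]
eef_rot: [0.0, 1.0, 0.005, 0.0]
wrist_force: [1.1, 0.2, 0.2]
opening: 1.0
grasp_force: 0.0
```

Emit:
carry_out:
  plan:
    - [[0.02, 0.03, 0.015, 0, 0, -0.05, 1], [0.04, 0.06, 0.03, 0, 0, -0.1, 1], [0.06, 0.09, 0.045, 0, 0, -0.15, 1], [0.08, 0.12, 0.06, 0, 0, -0.17, 1], [0.1, 0.15, 0.07, 0, 0, -0.17, 1]]

```text
time_s: 0.93
eef_pos: [0.3914, -0.2874, 0.4154]
eef_rot: [0.0, 0.997, -0.077, 0.0]
wrist_force: [0.6, 0.3, 0.9]
opening: 0.998
grasp_force: 0.0
```

Emit:
carry_out:
  plan:
    - [[0.02, 0.02, 0, 0, 0, 0, 1], [0.04, 0.04, 0, 0, 0, 0, 1], [0.06, 0.07, 0, 0, 0, 0, 1], [0.08, 0.1, 0, 0, 0, 0, 1], [0.08, 0.1, 0, 0, 0, 0, 1]]

```text
time_s: 1.35
eef_pos: [0.473, -0.1839, 0.4137]
eef_rot: [-0.001, 0.997, -0.073, 0.0]
wrist_force: [0.1, 0.3, -0.6]
opening: 0.998
grasp_force: 0.0
```

```bash
python3 - <<'E'
from bench import get_obs,camera
import cv2,numpy as np
c=camera("wrist"); cv2.imwrite("pics/w1.png",c["pixels"][:,:,::-1]); np.savez("w1.npz",**c)
print(c["camera_matrix"].round(1).tolist(),c["cam_to_world"].round(3).tolist())
o=get_obs();print(o["time_s"],o["q"].round(2),o["eef_pos"],o["eef_rot"].round(3))
E
```

```text
[[314.6, 0.0, 279.8], [0.0, 314.6, 209.6], [0.0, 0.0, 1.0]] [[-0.146, 0.939, 0.31, 0.553], [-0.989, -0.138, -0.048, -0.196], [-0.002, -0.314, 0.949, 0.592], [0.0, 0.0, 0.0, 1.0]]
1.4 [-0.61 -0.06  1.44  0.    1.77  1.11] [ 0.47181538 -0.1861383   0.41358345] [-0.     0.997 -0.074 -0.   ]
```

View pics/w1.png

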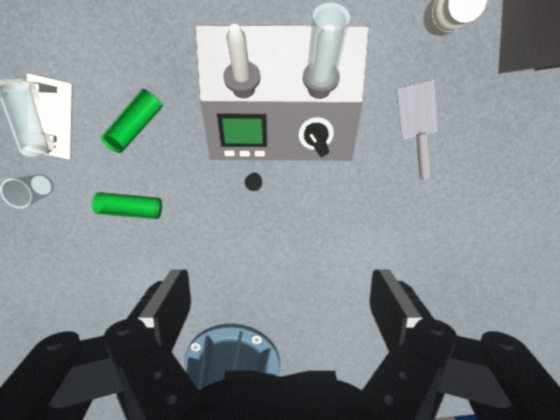

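The wrist view shows the dryer at (280,95), its free peg at (237,60) with collar near (242,80), the knob at (318,135), and the cradle at the left edge. Now I fit the dryer pose from both views.

```bash
cat > dry.py <<'E'
from h import *
from scipy.optimize import least_squares
def fit(names,boxes):
    Q=[]
    for n,(x,y,w,h) in zip(names,boxes):
        c=dict(np.load(n));R=cloud(c)[y:y+h,x:x+w].reshape(-1,3)
        q=R[(R[:,2]>.055)&(R[:,2]<.106)]
        r=cv2.minAreaRect(q[:,:2].astype(np.float32)*1000);print(n,np.round(r[0],1),np.round(r[1],1),round(r[2],2), "top z",np.median(q[q[:,2]>.094][:,2]))
fit(["top0.npz","w1.npz","scene0.npz"],[(305,180,115,100),(185,15,200,155),(150,175,120,75)])
w=dict(np.load("w1.npz"));t=dict(np.load("top0.npz"));s=dict(np.load("scene0.npz"))
# knob top points, peg, collar by depth in w1 & top
for n,c,bk,bp in [("w",w,(295,110,50,55),(215,15,55,90)),("t",t,(362,238,35,32),(330,185,28,42))]:
    P=cloud(c)
    x,y,ww,h=bk;R=P[y:y+h,x:x+ww].reshape(-1,3);
    th=np.radians(-8.7);ex=np.array([np.cos(th),np.sin(th),0]);nrm=-np.sin(np.radians(22))*ex+[0,0,np.cos(np.radians(22))]
    d=R@nrm;b=np.median(d);k=R[(d>b+.03)];print(n,"panel",b,"knob",len(k),k.mean(0).round(4),(k@nrm-b).max().round(4))
    if len(k)>5: 
        r=cv2.minAreaRect((k@np.stack([ex,np.cross(nrm,ex)],1)*0+np.stack([k@np.cross(np.cross(nrm,ex),nrm),k@np.cross(nrm,ex)],1)).astype(np.float32)*1000);print(r)
    x,y,ww,h=bp;R=P[y:y+h,x:x+ww].reshape(-1,3)
    a=np.sin(np.radians(38))*ex+[0,0,np.cos(np.radians(38))]
    k=R[(R[:,2]>.125)]
    def res(v):
        D=k-np.array([v[0],v[1],.12]);l=D@a;r=np.linalg.norm(D-np.outer(l,a),axis=1);m=(l>6e-3)&(l<.06);return np.where(m,r-.012,0)
    o=least_squares(res,[.6,-.146],loss="soft_l1",f_scale=.002);print("pegfit",o.x,np.abs(o.fun).mean(),len(k))
E
python3 dry.py
```

```text
top0.npz [ 562.4 -195.6] [242.4 192.8] 81.29 top z 0.09896020172946063
w1.npz [ 562.4 -197.5] [240.6 192.8] 81.28 top z 0.10006910212333697
scene0.npz [ 564.8 -196.1] [241.4 199.2] 80.94 top z 0.09998177146735843
w panel -0.12483777113568414 knob 334 [ 0.4961 -0.2399  0.1368] 0.4577
((583.931396484375, -124.68400573730469), (237.2388458251953, 24.573463439941406), 16.84834098815918)
pegfit [ 0.6016528 -0.1478888] 0.0001834572161387657 1353
t panel -0.1251796862637946 knob 114 [ 0.4898 -0.2215  0.1863] 0.9966
((628.4837646484375, -44.02130126953125), (394.0959167480469, 16.212284088134766), 37.57381820678711)
pegfit [ 0.60231781 -0.14658689] 0.0003778304933172291 310
```

Emit:
carry_out:
  plan:
    - [[0, 0.04, 0, 0, 0, -0.05, 1], [0.01, 0.08, 0, 0, 0, -0.1, 1], [0.01, 0.12, 0, 0, 0, -0.15, 1], [0.02, 0.16, 0, 0, 0, -0.2, 1], [0.02, 0.2, 0, 0, 0, -0.23, 1]]

```text
time_s: 1.82
eef_pos: [0.491, 0.0117, 0.4135]
eef_rot: [0.0, 0.981, -0.193, -0.0]
wrist_force: [1.1, 0.4, -0.1]
opening: 0.996
grasp_force: 0.0
```

Emit:
carry_out:
  plan:
    - [[0, 0.04, -0.02, 0, 0, 0, 1], [0, 0.08, -0.03, 0, 0, 0, 1], [0, 0.12, -0.04, 0, 0, 0, 1], [0, 0.16, -0.05, 0, 0, 0, 1], [0, 0.2, -0.06, 0, 0, 0, 1]]

```text
time_s: 2.23
eef_pos: [0.4905, 0.2106, 0.3536]
eef_rot: [0.0, 0.982, -0.191, 0.0]
wrist_force: [0.1, 0.0, 0.4]
opening: 1.003
grasp_force: 0.0
```

Emit:
carry_out:
  plan:
    - [[0, 0, 0, 0, 0, 0, 1], [0, 0, 0, 0, 0, 0, 1], [0, 0, 0, 0, 0, 0, 1], [0, 0, 0, 0, 0, 0, 1], [0, 0, 0, 0, 0, 0, 1]]

```text
time_s: 2.65
eef_pos: [0.4914, 0.2083, 0.3549]
eef_rot: [-0.0, 0.981, -0.192, 0.0]
wrist_force: [-0.5, -1.0, 0.1]
opening: 1.001
grasp_force: 0.0
```

```bash
python3 - <<'E'
from bench import get_obs,camera
from h import *
from scipy.optimize import least_squares
c=camera("wrist"); cv2.imwrite("pics/w2.png",c["pixels"][:,:,::-1]); np.savez("w2.npz",**c)
o=get_obs();print(o["time_s"],o["q"].round(2),o["eef_pos"],o["eef_rot"].round(3))
t=dict(np.load("top0.npz"));w1=dict(np.load("w1.npz"))
# tube: cylinder fit from cloud, free axis
for n,cc in [("w2",c),("top",t)]:
    P=cloud(cc).reshape(-1,3)
    k=P[(np.hypot(P[:,0]-.588,P[:,1]-.213)<.07)&(P[:,2]>.045)&(P[:,2]<.14)]
    def par(v): a=np.array([np.cos(v[3])*np.cos(v[2]),np.cos(v[3])*np.sin(v[2]),np.sin(v[3])]);return np.array([.588+v[0],.213+v[1],v[4]]),a
    def res(v):
        p,a=par(v);D=k-p;l=D@a;return np.linalg.norm(D-np.outer(l,a),axis=1)-.021
    s=least_squares(lambda v:res(np.r_[0,v]),[0,-.38,.38,.06],loss="soft_l1",f_scale=.001)
    v=np.r_[0,s.x];p,a=par(v);r=res(v);l=(k-p)@a;m=abs(r)<.002
    print(n,len(k),m.sum(),"p",p.round(4),"yaw,pitch",np.degrees(v[2:4]).round(2),"l",np.percentile(l[m],[0.5,99.5]).round(4))
    for L in np.percentile(l[m],[.5,50,99.5]): print((p+L*a).round(4))
P=cloud(w1).reshape(-1,3);P=P[(np.hypot(P[:,0]-.497,P[:,1]+.237)<.045)]
th=np.radians(-8.7);ex=np.array([np.cos(th),np.sin(th),0]);S=np.sin(np.radians(22));C=np.cos(np.radians(22))
n=-S*ex+[0,0,C];u=C*ex+[0,0,S];y=np.cross(n,u);d=P@n;b=np.median(d[d<.0]);print("panel",b)
k=P[(d>-.1249+.034)&(d<-.1249+.042)];r=cv2.minAreaRect(np.stack([k@u,k@y],1).astype(np.float32)*1000);print("knob",len(k),r,k.mean(0))
g=u*r[0][0]/1000+y*r[0][1]/1000+n*(-.1249+.028);print("knob_grip",g.round(4))
E
```

```text
2.7 [ 0.18  0.    1.49 -0.    1.65  2.14] [0.49131385 0.20835024 0.35483181] [-0.     0.981 -0.192  0.   ]
w2 2809 2471 p [0.588  0.2211 0.0596] yaw,pitch [-21.55  21.91] l [-0.0496  0.0643]
[0.5452 0.238  0.041 ]
[0.6014 0.2158 0.0654]
[0.6435 0.1992 0.0835]
top 682 502 p [0.588  0.2224 0.059 ] yaw,pitch [-21.65  21.91] l [-0.0502  0.0634]
[0.5447 0.2396 0.0402]
[0.5963 0.2191 0.0625]
[0.6427 0.2007 0.0826]
panel -0.12459607702465567
knob 293 ((528.0265502929688, -164.8600616455078), (45.77677917480469, 15.86465835571289), 34.10623550415039) [ 0.49273562 -0.24192356  0.11703943]
knob_grip [ 0.4949 -0.2425  0.108 ]
```

View pics/w2.png

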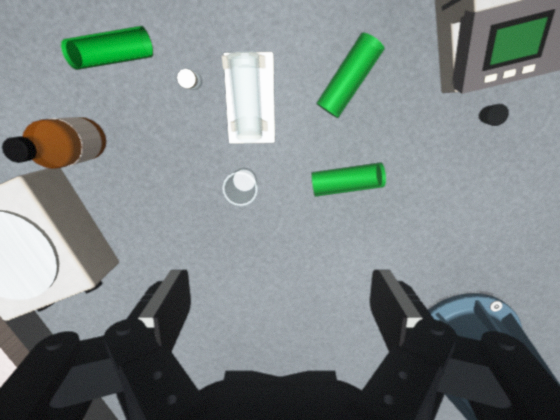

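The view shows the tube in the cradle at (247,97), with the vial 60 px to its left at (187,78), so I approach with the gripper part open. Cylinder fits from two views agree: mouth (0.545, 0.239, 0.041), yaw −21.6°, pitch 21.9°.

Emit:
carry_out:
  plan:
    - [[0.022, 0, -0.03, 0, 0, 0.009, 0.76], [0.044, 0, -0.06, 0, 0, 0.009, 0.76], [0.066, 0.005, -0.09, 0, 0, 0.009, 0.76], [0.088, 0.008, -0.12, 0, 0, 0.009, 0.76], [0.11, 0.008, -0.15, 0, 0, 0.009, 0.76]]

```text
time_s: 3.12
eef_pos: [0.6022, 0.217, 0.2034]
eef_rot: [-0.0, 0.982, -0.187, 0.001]
wrist_force: [0.4, 0.1, 0.4]
opening: 0.759
grasp_force: 0.0
```

Emit:
carry_out:
  plan:
    - [[0, 0, -0.01, 0, 0, 0, 0.76], [0, 0, -0.03, 0, 0, 0, 0.76], [0, 0, -0.05, 0, 0, 0, 0.76], [0, 0, -0.05, 0, 0, 0, 0.76], [0, 0, -0.05, 0, 0, 0, 0.76]]

```text
time_s: 3.53
eef_pos: [0.6, 0.217, 0.1541]
eef_rot: [0.0, 0.982, -0.187, -0.001]
wrist_force: [-0.5, -0.3, -0.4]
opening: 0.76
grasp_force: 0.0
```

```bash
python3 - <<'E'
from bench import get_obs
from h import *
from scipy.spatial.transform import Rotation as R
o=get_obs();r=o["eef_rot"];M=R.from_quat(r[[1,2,3,0]]).as_matrix();print(o["time_s"],o["eef_pos"],M.round(3).tolist(),o["opening"])
c=dict(np.load("w2.npz"));P=cloud(c);v=P[74:82,183:191].reshape(-1,3).mean(0);G=np.array([.6012,.2166,.065]);print("vial",v,"rel tool xy",(v-G)@M)
print("err",(np.array([.6012,.2166,.042])-o["eef_pos"]).round(4),"yaw",np.degrees(np.arctan2(M[1,0],M[0,0])))
E
```

```text
3.5333 [0.6000367  0.21702669 0.15411315] [[0.93, -0.367, -0.002], [-0.367, -0.93, -0.0], [-0.002, 0.001, -1.0]] 0.7597489382794365
vial [0.6513858  0.28629264 0.05027759] rel tool xy [ 0.02117441 -0.08325194  0.01460092]
err [ 0.0012 -0.0004 -0.1121] yaw -21.500863394759165
```

Emit:
carry_out:
  plan:
    - [[0.001, 0, -0.025, 0, 0, 0, 0.76], [0.001, 0, -0.05, 0, 0, 0, 0.76], [0.001, 0, -0.075, 0, 0, 0, 0.76], [0.001, 0, -0.1, 0, 0, 0, 0.76], [0.001, 0, -0.112, 0, 0, 0, 0.76]]

```text
time_s: 3.95
eef_pos: [0.6013, 0.2175, 0.0417]
eef_rot: [0.0, 0.983, -0.186, -0.0]
wrist_force: [-0.8, 0.4, -1.3]
opening: 0.766
grasp_force: 0.0
```

Emit:
carry_out:
  plan:
    - [[0, 0, 0, 0, 0, 0, 0.4], [0, 0, 0, 0, 0, 0, 0.3], [0, 0, 0, 0, 0, 0, 0.3], [0, 0, 0, 0, 0, 0, 0.3], [0, 0, 0, 0, 0, 0, 0.3]]

```text
time_s: 4.37
eef_pos: [0.6018, 0.2157, 0.0454]
eef_rot: [0.002, 0.983, -0.186, 0.0]
wrist_force: [-7.6, -8.2, 6.5]
opening: 0.352
grasp_force: 58.5
```

Emit:
carry_out:
  plan:
    - [[0, 0, 0, 0, 0, 0, 0.3], [0, 0, 0, 0, 0, 0, 0.3], [0, 0, 0, 0, 0, 0, 0.3], [0, 0, 0, 0, 0, 0, 0.3], [0, 0, 0, 0, 0, 0, 0.3]]

```text
time_s: 4.78
eef_pos: [0.6018, 0.2158, 0.0454]
eef_rot: [0.002, 0.983, -0.186, 0.0]
wrist_force: [-8.3, -8.3, 6.6]
opening: 0.352
grasp_force: 58.6
```

```bash
python3 - <<'E'
from bench import get_obs,camera
from h import *
a=camera("scene");b=camera("wrist");np.savez("s3.npz",**a)
A=cv2.resize(a["pixels"][150:260,320:420],(400,440),interpolation=2);B=cv2.resize(b["pixels"][100:400,150:420],(396,440))
cv2.imwrite("pics/g.png",np.hstack([A,B])[:,:,::-1]);o=get_obs();print(o["torque"],o["wrist_force"])
E
```

```text
[-1.6993031   1.34845633 -0.07612713] [-6.70645989 -8.10940762  7.48014888]
```

View pics/g.png

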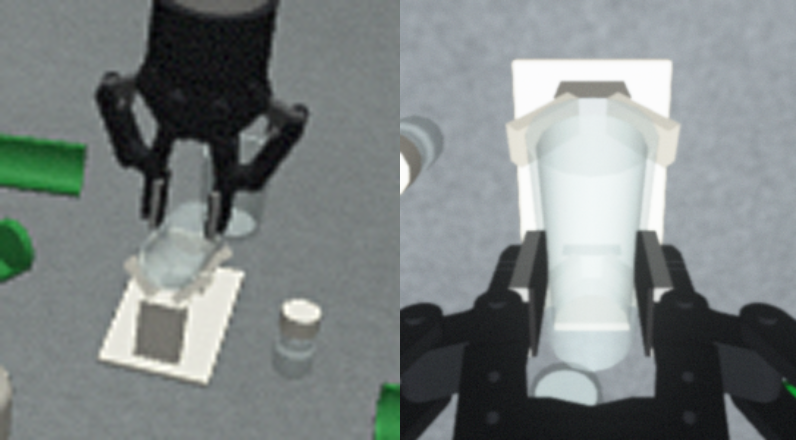

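The crops show the pads on both sides of the tube, centred, and clear of the supports. Lifting straight up.

Emit:
carry_out:
  plan:
    - [[0, 0, 0.005, 0, 0, 0, 0.3], [0, 0, 0.015, 0, 0, 0, 0.3], [0, 0, 0.03, 0, 0, 0, 0.3], [0, 0, 0.05, 0, 0, 0, 0.3], [0, 0, 0.07, 0, 0, 0, 0.3]]

```text
time_s: 5.3
eef_pos: [0.6025, 0.2184, 0.1151]
eef_rot: [-0.001, 0.983, -0.186, 0.001]
wrist_force: [0.5, -0.1, -0.9]
opening: 0.349
grasp_force: 58.7
```

Emit:
carry_out:
  plan:
    - [[0, 0, 0.02, 0, 0, 0, 0.3], [0, 0, 0.05, 0, 0, 0, 0.3], [0, 0, 0.08, 0, 0, 0, 0.3], [0, 0, 0.11, 0, 0, 0, 0.3], [0, 0, 0.14, 0, 0, 0, 0.3]]

```text
time_s: 5.72
eef_pos: [0.6021, 0.2184, 0.2565]
eef_rot: [-0.001, 0.983, -0.186, 0.002]
wrist_force: [0.8, 0.5, -1.6]
opening: 0.345
grasp_force: 58.8
```

Emit:
carry_out:
  plan:
    - [[0, 0, 0.03, 0, 0, 0, 0.3], [0, 0, 0.06, 0, 0, 0, 0.3], [0, 0, 0.08, 0, 0, 0, 0.3], [0, 0, 0.08, 0, 0, 0, 0.3], [0, 0, 0.08, 0, 0, 0, 0.3]]

```text
time_s: 6.13
eef_pos: [0.6026, 0.2184, 0.3357]
eef_rot: [-0.001, 0.983, -0.186, 0.003]
wrist_force: [-0.8, 0.2, -2.3]
opening: 0.348
grasp_force: 58.8
```

```bash
cat > tube.py <<'E'
from bench import get_obs,camera
from h import *
from scipy.optimize import least_squares
from scipy.spatial.transform import Rotation as R
import sys
def tube(yaw,pitch,guess,names=("wrist",)):
    "fit tube cylinder held in hand; returns mouth, axis(mouth->closed)"
    o=get_obs();M=R.from_quat(o["eef_rot"][[1,2,3,0]]).as_matrix()
    K=[];Gd=np.asarray(guess)
    for n in names:
        c=camera(n);np.savez(f"last_{n}.npz",**c);P=cloud(c).reshape(-1,3)
        a0=np.array([np.cos(pitch)*np.cos(yaw),np.cos(pitch)*np.sin(yaw),np.sin(pitch)])
        D=P-Gd;l=D@a0;r=np.linalg.norm(D-np.outer(l,a0),axis=1)
        k=P[(abs(l)<.085)&(r<.030)];s=np.abs((k-Gd)@M[:,1]);k=k[s<.0195];K.append(k);print(n,len(k))
    k=np.vstack(K);y0=np.array([-np.sin(yaw),np.cos(yaw),0]);z0=np.cross(a0,y0)
    def par(v):
        a=R.from_rotvec(v[2]*y0+v[3]*z0).apply(a0);return Gd+v[0]*y0+v[1]*z0,a
    def res(v):
        p,a=par(v);D=k-p;l=D@a;return np.linalg.norm(D-np.outer(l,a),axis=1)-.021
    s=least_squares(res,[0,0,0,0],loss="soft_l1",f_scale=.0007);p,a=par(s.x);q=np.abs(s.fun)<.0015;l=(k-p)@a
    L=np.percentile(l[q],[.5,99.5]);m=p+(L.mean()-.0575)*a
    print("inl",q.sum(),"len",np.ptp(L).round(4),"yaw/pitch",np.degrees([np.arctan2(a[1],a[0]),np.arcsin(a[2])]).round(2),"mouth",m.round(4),"closed",(p+L[1]*a).round(4))
    print("TCP",o["eef_pos"].round(4),"grip",o["grasp_force"],o["opening"]);return m,a,M,o
E
python3 - <<'E'
from tube import *
o=get_obs()
m,a,M,o=tube(np.radians(-21.6),np.radians(21.9),o["eef_pos"]+[0,0,.02],("wrist","top","scene"))
print("in tool: m-TCP",((m-o["eef_pos"])@M).round(4),"axis",(a@M).round(4)); print(o["time_s"],M.round(3).tolist())
np.save("grasp.npy",np.r_[(m-o["eef_pos"])@M,a@M])
E
```

```text
wrist 12773
top 368
scene 365
inl 9057 len 0.1136 yaw/pitch [-21.53  22.81] mouth [0.5463 0.2409 0.3304] closed [0.6443 0.2022 0.3747]
TCP [0.6026 0.2184 0.3357] grip 58.77964546205476 0.348336274973933
in tool: m-TCP [-0.0606 -0.0004  0.0049] axis [ 9.237e-01  6.000e-04 -3.831e-01]
6.1333 [[0.931, -0.365, 0.006], [-0.365, -0.931, 0.001], [0.005, -0.003, -1.0]]
```

```bash
cat > goal.py <<'E'
from tube import *
th=np.radians(-8.71);ex=np.array([np.cos(th),np.sin(th),0]);ey=np.array([-np.sin(th),np.cos(th),0])
A=np.sin(np.radians(38))*ex+np.array([0,0,np.cos(np.radians(38))]);C=np.array([.6012,-.1472,.12])
g=np.load("grasp.npy");mt,at=g[:3],g[3:]
def goal(h):
    # tool y = -ey ; tool x in plane so that axis at maps to A
    phi=np.arctan2(at[2],at[0]); # axis angle in tool xz
    yt=-ey; # columns x,y,z ; A = cos(phi) x + sin(phi) z ; z = x cross y
    n=np.cross(A,yt); x=np.cos(phi)*A-np.sin(phi)*n; z=np.cross(x,yt)
    M=np.stack([x,yt,z],1); return M, C+h*A-M@mt
E
python3 - <<'E'
from goal import *
o=get_obs();M0=R.from_quat(o["eef_rot"][[1,2,3,0]]).as_matrix()
for h in (.12,.095,.0):
    M,p=goal(h);print(h,p.round(4),"shift",(p-o["eef_pos"]).round(4),"rv",R.from_matrix(M@M0.T).as_rotvec().round(4),(M@at-A).round(3),"toolz",M[:,2].round(3))
print("A",A.round(4))
E
```

```text
0.12 [ 0.7239 -0.1665  0.2487] shift [ 0.123  -0.3843 -0.082 ] rv [-0.1334 -0.5002  0.2174] [-0.    -0.001 -0.   ] toolz [ 0.486 -0.075 -0.871]
0.095 [ 0.7087 -0.1641  0.229 ] shift [ 0.1078 -0.382  -0.1017] rv [-0.1334 -0.5002  0.2174] [-0.    -0.001 -0.   ] toolz [ 0.486 -0.075 -0.871]
0.0 [ 0.6509 -0.1553  0.1541] shift [ 0.05   -0.3731 -0.1765] rv [-0.1334 -0.5002  0.2174] [-0.    -0.001 -0.   ] toolz [ 0.486 -0.075 -0.871]
A [ 0.6086 -0.0932  0.788 ]
```

Emit:
carry_out:
  plan:
    - [[0.012, -0.03, 0, -0.013, -0.05, 0.022, 0.3], [0.024, -0.065, 0, -0.027, -0.1, 0.043, 0.3], [0.036, -0.1, 0, -0.04, -0.15, 0.065, 0.3], [0.048, -0.135, 0, -0.053, -0.2, 0.087, 0.3], [0.06, -0.17, 0, -0.067, -0.25, 0.109, 0.3]]

```text
time_s: 6.7
eef_pos: [0.6612, 0.0467, 0.3302]
eef_rot: [0.01, 0.983, -0.13, 0.128]
wrist_force: [0.2, -0.3, -1.4]
opening: 0.349
grasp_force: 58.9
```

Emit:
carry_out:
  plan:
    - [[0.012, -0.035, 0, -0.013, -0.05, 0.022, 0.3], [0.024, -0.07, 0, -0.027, -0.1, 0.043, 0.3], [0.036, -0.105, -0.01, -0.04, -0.15, 0.065, 0.3], [0.05, -0.14, -0.02, -0.053, -0.2, 0.087, 0.3], [0.06, -0.175, -0.03, -0.067, -0.25, 0.109, 0.3]]

```text
time_s: 7.12
eef_pos: [0.7214, -0.1286, 0.3002]
eef_rot: [0.019, 0.964, -0.073, 0.255]
wrist_force: [0.3, 0.5, -1.5]
opening: 0.353
grasp_force: 59.1
```

Emit:
carry_out:
  plan:
    - [[0, -0.02, -0.02, 0, 0, 0, 0.3], [0.003, -0.04, -0.04, 0, 0, 0, 0.3], [0.003, -0.04, -0.052, 0, 0, 0, 0.3], [0.003, -0.04, -0.052, 0, 0, 0, 0.3], [0.003, -0.04, -0.052, 0, 0, 0, 0.3]]

```text
time_s: 7.53
eef_pos: [0.7236, -0.1662, 0.2477]
eef_rot: [0.018, 0.965, -0.073, 0.253]
wrist_force: [0.2, -0.1, -0.3]
opening: 0.348
grasp_force: 59.3
```

```bash
cat > chk.py <<'E'
from goal import *
o=get_obs();M0=R.from_quat(o["eef_rot"][[1,2,3,0]]).as_matrix();G=o["eef_pos"]+M0@(mt+.0575*at)
m,a,M,o=tube(np.arctan2((M0@at)[1],(M0@at)[0]),np.arcsin((M0@at)[2]),G,("wrist","top","scene"))
d=m-C;h=d@A;print("t",o["time_s"],"h",h.round(4),"lateral",(d-h*A).round(4),"tilt deg",np.degrees(np.arccos(a@A)).round(2))
print("pred mouth",(o["eef_pos"]+M@mt).round(4));
M1,p=goal(0);print("rot err rv",R.from_matrix(M1@M0.T).as_rotvec().round(4), "shift to h=0 by pred",(p-o["eef_pos"]).round(4))
def sc(n,u,w,sz):
    c=np.load(f"last_{n}.npz")["pixels"];return cv2.resize(c[u:u+w[1],w[0]:w[0]+w[2]],sz,interpolation=2)
E
python3 chk.py; python3 - <<'E'
import numpy as np,cv2
a=np.load("last_scene.npz")["pixels"];b=np.load("last_top.npz")["pixels"]
cv2.imwrite("pics/ins.png",np.hstack([cv2.resize(a[100:250,130:290],(400,375)),cv2.resize(b[130:280,300:440],(350,375))])[:,:,::-1])
E
```

```text
wrist 12941
top 355
scene 587
inl 9680 len 0.114 yaw/pitch [-8.87 50.54] mouth [ 0.6725 -0.158   0.2149] closed [ 0.7444 -0.1692  0.3033]
TCP [ 0.7236 -0.1662  0.2477] grip 59.30572419078089 0.3483653252233423
t 7.5333 h 0.1192 lateral [-0.0012  0.0003  0.001 ] tilt deg 1.47
pred mouth [ 0.6738 -0.1581  0.2137]
rot err rv [-0.0024 -0.0016 -0.0008] shift to h=0 by pred [-0.0727  0.011  -0.0936]
```

View pics/ins.png

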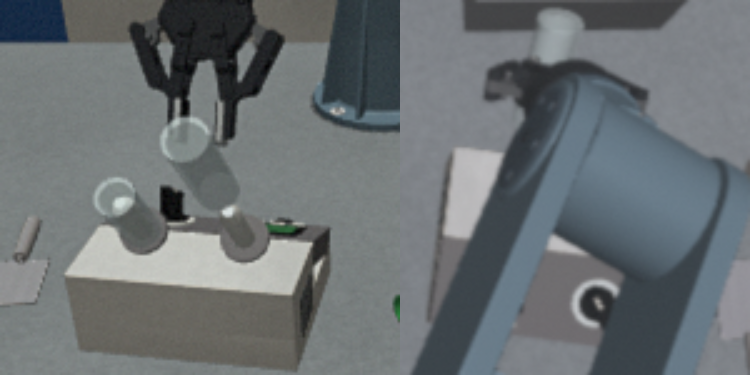

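The view shows the tube mouth right above the free peg tip, in line with it. The measured lateral error is about 1.5 mm and the tilt 1.5°. I correct the tilt and lower along the peg axis.

Emit:
carry_out:
  plan:
    - [[-0.005, 0.001, -0.007, 0, -0.02, 0, 0.3], [-0.012, 0.002, -0.016, 0, -0.02, 0, 0.3], [-0.019, 0.003, -0.025, 0, -0.02, 0, 0.3], [-0.026, 0.004, -0.034, 0, -0.02, 0, 0.3], [-0.0335, 0.005, -0.0435, 0, -0.02, 0, 0.3]]

```text
time_s: 8.1
eef_pos: [0.6919, -0.1612, 0.2086]
eef_rot: [0.019, 0.961, -0.072, 0.266]
wrist_force: [-0.7, 0.4, -1.6]
opening: 0.35
grasp_force: 59.3
```

Emit:
carry_out:
  plan:
    - [[-0.006, 0.001, -0.008, 0, 0, 0, 0.3], [-0.012, 0.002, -0.016, 0, 0, 0, 0.3], [-0.018, 0.003, -0.024, 0, 0, 0, 0.3], [-0.024, 0.004, -0.032, 0, 0, 0, 0.3], [-0.03, 0.005, -0.0395, 0, 0, 0, 0.3]]

```text
time_s: 8.52
eef_pos: [0.6609, -0.1569, 0.1669]
eef_rot: [0.018, 0.961, -0.073, 0.265]
wrist_force: [-0.8, 0.2, -1.7]
opening: 0.354
grasp_force: 59.3
```

```bash
python3 chk.py; python3 -c "
from bench import get_obs;o=get_obs();print(o['wrist_force'],o['torque'])"
```

```text
wrist 14220
top 369
scene 557
inl 9972 len 0.1302 yaw/pitch [-8.86 51.75] mouth [ 0.6051 -0.1479  0.1261] closed [ 0.68   -0.1596  0.2224]
TCP [ 0.6609 -0.1569  0.1669] grip 59.336732804076746 0.354432958071917
t 8.5167 h 0.0072 lateral [-0.0005 -0.      0.0004] tilt deg 0.27
pred mouth [ 0.6119 -0.1489  0.1317]
rot err rv [ 0.0002  0.0226 -0.0012] shift to h=0 by pred [-0.01    0.0016 -0.0128]
[-0.20826281  0.2380791  -1.42373629] [0.01691221 0.40945092 0.01176626]
```

Emit:
carry_out:
  plan:
    - [[-0.0015, 0, -0.002, 0, 0, 0, 0.3], [-0.003, 0.0005, -0.004, 0, 0, 0, 0.3], [-0.0045, 0.0007, -0.006, 0, 0, 0, 0.3], [-0.006, 0.001, -0.008, 0, 0, 0, 0.3], [-0.0073, 0.0011, -0.0095, 0, 0, 0, 0.3]]

```text
time_s: 9.08
eef_pos: [0.6538, -0.1559, 0.1576]
eef_rot: [0.018, 0.961, -0.073, 0.264]
wrist_force: [0.7, -0.7, -1.0]
opening: 0.348
grasp_force: 59.3
```

Emit:
carry_out:
  plan:
    - [[-0.0004, 0, -0.0005, 0, 0, 0, 0.3], [-0.0008, 0, -0.001, 0, 0, 0, 0.3], [-0.0012, 0.0002, -0.0016, 0, 0, 0, 0.3], [-0.0012, 0.0002, -0.0016, 0, 0, 0, 0.3], [-0.0012, 0.0002, -0.0016, 0, 0, 0, 0.3]]

```text
time_s: 9.5
eef_pos: [0.6528, -0.1559, 0.1563]
eef_rot: [0.018, 0.961, -0.073, 0.264]
wrist_force: [0.6, -0.7, -1.6]
opening: 0.352
grasp_force: 59.3
```

Estimated height is about 2 mm. I continue gently until contact shows.

Emit:
carry_out:
  plan:
    - [[-0.0004, 0, -0.0005, 0, 0, 0, 0.3], [-0.0008, 0, -0.001, 0, 0, 0, 0.3], [-0.0012, 0.0002, -0.0016, 0, 0, 0, 0.3], [-0.0012, 0.0002, -0.0016, 0, 0, 0, 0.3], [-0.0012, 0.0002, -0.0016, 0, 0, 0, 0.3]]

```text
time_s: 9.92
eef_pos: [0.6523, -0.1559, 0.1557]
eef_rot: [0.019, 0.961, -0.073, 0.265]
wrist_force: [1.2, 0.6, 3.3]
opening: 0.35
grasp_force: 59.8
```

Emit:
carry_out:
  plan:
    - [[-0.0003, 0, -0.0004, 0, 0, 0, 0.3], [-0.0006, 0, -0.0008, 0, 0, 0, 0.3], [-0.0006, 0, -0.0008, 0, 0, 0, 0.3], [-0.0006, 0, -0.0008, 0, 0, 0, 0.3], [-0.0006, 0, -0.0008, 0, 0, 0, 0.3]]

```text
time_s: 10.33
eef_pos: [0.6523, -0.1561, 0.1557]
eef_rot: [0.019, 0.961, -0.073, 0.266]
wrist_force: [3.8, 1.2, 5.2]
opening: 0.346
grasp_force: 60.1
```

Contact at about 6 N: the rim is on the collar. Release.

Emit:
carry_out:
  plan:
    - [[0, 0, 0, 0, 0, 0, 0.38], [0, 0, 0, 0, 0, 0, 0.45], [0, 0, 0, 0, 0, 0, 0.55], [0, 0, 0, 0, 0, 0, 0.7], [0, 0, 0, 0, 0, 0, 0.8]]

```text
time_s: 10.75
eef_pos: [0.6499, -0.1553, 0.1525]
eef_rot: [0.018, 0.962, -0.073, 0.263]
wrist_force: [0.2, -0.5, -0.1]
opening: 0.796
grasp_force: 0.0
```

Emit:
carry_out:
  plan:
    - [[0, 0, 0, 0, 0, 0, 0.8], [0, 0, 0, 0, 0, 0, 0.8], [-0.005, 0.001, 0.009, 0, 0, 0, 0.8], [-0.01, 0.0015, 0.017, 0, 0, 0, 0.8], [-0.02, 0.003, 0.035, 0, 0, 0, 0.8]]

```text
time_s: 11.17
eef_pos: [0.6297, -0.1521, 0.1877]
eef_rot: [0.018, 0.962, -0.073, 0.263]
wrist_force: [-0.5, -0.2, 0.1]
opening: 0.803
grasp_force: 0.0
```

Emit:
carry_out:
  plan:
    - [[-0.018, 0.003, 0.03, 0, 0, 0, 0.8], [-0.036, 0.006, 0.06, 0, 0, 0, 0.8], [-0.054, 0.009, 0.09, 0, 0, 0, 0.8], [-0.072, 0.012, 0.12, 0, 0, 0, 0.8], [-0.09, 0.014, 0.15, 0, 0, 0, 0.8]]

```text
time_s: 11.58
eef_pos: [0.5394, -0.1379, 0.3413]
eef_rot: [0.019, 0.961, -0.073, 0.265]
wrist_force: [0.8, -0.7, 0.7]
opening: 0.801
grasp_force: 0.0
```

```bash
cat > kn.py <<'E'
from goal import *
S,Cc=np.sin(np.radians(22)),np.cos(np.radians(22));n=-S*ex+[0,0,Cc];u=Cc*ex+[0,0,S];yk=np.cross(n,u)
G=np.array([.4949,-.2425,.108])
def kg(ang,off): # ang: bar angle ccw from up-slope; off: TCP offset outwards of (grip - 19mm)
    bar=np.cos(ang)*u+np.sin(ang)*yk; z=-n; x=bar; y=np.cross(z,x); return np.stack([x,y,z],1),G-(.019-off)*n
E
python3 - <<'E'
from kn import *
o=get_obs();M0=R.from_quat(o["eef_rot"][[1,2,3,0]]).as_matrix();print(o["time_s"],o["q"].round(2),o["eef_pos"].round(4))
# seated tube check with top & scene & wrist
for nm in ("top","scene","wrist"):
    c=camera(nm);np.savez(f"last_{nm}.npz",**c);P=cloud(c).reshape(-1,3);D=P-C;l=D@A;r=np.linalg.norm(D-np.outer(l,A),axis=1);k=P[(l>.02)&(l<.13)&(r<.03)]
    if len(k)<60: print(nm,len(k));continue
    e1=ey;e2=np.cross(A,ey)
    def res(v):
        a=A+v[2]*e1+v[3]*e2;a=a/np.linalg.norm(a);D=k-C-v[0]*e1-v[1]*e2;return np.linalg.norm(D-np.outer(D@a,a),axis=1)-.021
    s=least_squares(res,[0,0,0,0],loss="soft_l1",f_scale=.0007);print(nm,len(k),"off/tilt",s.x.round(4),"top h",np.percentile(((k-C)@A)[abs(s.fun)<.002],99.5).round(4))
for ang in (.6,.6-np.pi):
  for off in (.06,0):
    M,p=kg(ang,off);print(ang,off,p.round(4),"shift",(p-o["eef_pos"]).round(4),"rv",R.from_matrix(M@M0.T).as_rotvec().round(3))
print("n",n.round(4))
a=np.load("last_scene.npz")["pixels"];cv2.imwrite("pics/seat.png",cv2.resize(a[100:250,130:290],(640,600))[:,:,::-1])
E
```

```text
11.5833 [-0.62 -0.37  1.92  0.26  1.11  1.04] [ 0.5394 -0.1379  0.3413]
top 654 off/tilt [ 0.0017  0.0006 -0.0063 -0.1137] top h 0.1185
scene 415 off/tilt [ 0.0007  0.0015 -0.0076 -0.1275] top h 0.121
wrist 2793 off/tilt [ 0.0002  0.0008 -0.0021 -0.1107] top h 0.119
0.6 0.06 [ 0.4797 -0.2402  0.146 ] shift [-0.0597 -0.1022 -0.1953] rv [-0.244  0.187  0.537]
0.6 0 [ 0.5019 -0.2436  0.0904] shift [-0.0375 -0.1056 -0.2509] rv [-0.244  0.187  0.537]
-2.541592653589793 0.06 [ 0.4797 -0.2402  0.146 ] shift [-0.0597 -0.1022 -0.1953] rv [ 1.126 -0.108 -2.278]
-2.541592653589793 0 [ 0.5019 -0.2436  0.0904] shift [-0.0375 -0.1056 -0.2509] rv [ 1.126 -0.108 -2.278]
n [-0.3703  0.0567  0.9272]
```

View pics/seat.png

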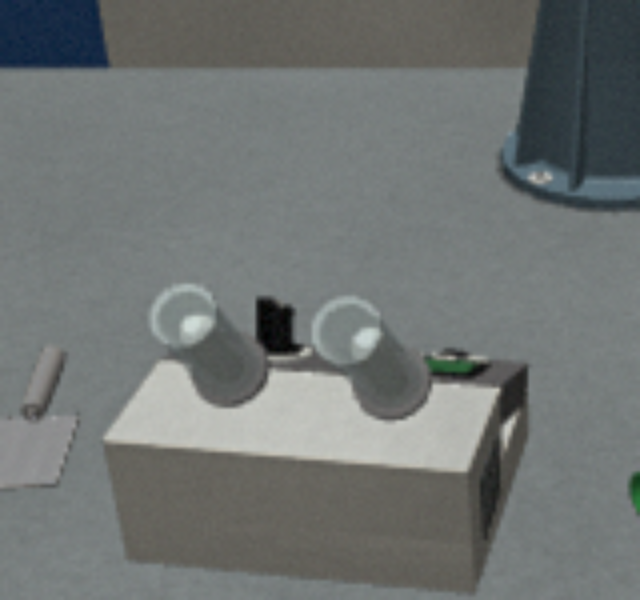

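The tube sits on the free peg at (380,360) in the crop, matching its neighbour. Its rim is on the collar within about 2 mm, and the tilt is about 0.11 rad from the play. Now the knob.

Emit:
carry_out:
  plan:
    - [[-0.012, -0.02, -0.01, -0.041, 0.031, 0.09, 0.6], [-0.024, -0.04, -0.02, -0.081, 0.062, 0.179, 0.6], [-0.036, -0.06, -0.04, -0.122, 0.093, 0.268, 0.6], [-0.048, -0.08, -0.06, -0.163, 0.125, 0.358, 0.6], [-0.06, -0.102, -0.08, -0.203, 0.156, 0.447, 0.6]]

```text
time_s: 12.15
eef_pos: [0.4798, -0.2409, 0.2572]
eef_rot: [0.061, 0.964, 0.172, 0.192]
wrist_force: [0.7, -0.5, -0.3]
opening: 0.598
grasp_force: 0.0
```

Emit:
carry_out:
  plan:
    - [[0, 0, -0.025, -0.041, 0.031, 0.09, 0.6], [0, 0, -0.055, -0.041, 0.031, 0.09, 0.6], [0, 0, -0.085, -0.041, 0.031, 0.09, 0.6], [0, 0, -0.115, -0.041, 0.031, 0.09, 0.6], [0, 0, -0.115, -0.041, 0.031, 0.09, 0.6]]

```text
time_s: 12.57
eef_pos: [0.4769, -0.2365, 0.1362]
eef_rot: [0.064, 0.958, 0.217, 0.174]
wrist_force: [-1.4, 1.3, -0.5]
opening: 0.598
grasp_force: 0.0
```

```bash
python3 - <<'E'
from kn import *
o=get_obs();M0=R.from_quat(o["eef_rot"][[1,2,3,0]]).as_matrix();print(o["time_s"],o["q"].round(2))
c=camera("wrist");P=cloud(c).reshape(-1,3);d=(P-G)@n+.028;q=np.linalg.norm((P-G)-np.outer((P-G)@n,n),axis=1);k=P[(d>.034)&(d<.041)&(q<.035)]
if len(k)>50:
    r=cv2.minAreaRect(np.stack([(k-G)@u,(k-G)@yk],1).astype(np.float32)*1000);print("knob rel G",len(k),r)
M,p=kg(.6,.003);rv=R.from_matrix(M@M0.T).as_rotvec();print("shift",(p-o["eef_pos"]).round(4),"rv",rv.round(4),"turn -1.25 about n",(-1.25*n).round(3))
E
```

```text
12.5667 [-0.85 -0.1   2.08  0.31  0.9   0.11]
knob rel G 1404 ((-0.5311555862426758, -0.21043777465820312), (45.3001594543457, 15.701311111450195), 34.197208404541016)
shift [ 0.0239 -0.0069 -0.043 ] rv [-0.0099 -0.0103  0.0005] turn -1.25 about n [ 0.463 -0.071 -1.159]
```

Emit:
carry_out:
  plan:
    - [[0, 0, 0, -0.01, -0.01, 0, 0.6], [0, 0, 0, -0.01, -0.01, 0, 0.6], [0.005, -0.001, -0.012, -0.01, -0.01, 0, 0.6], [0.005, -0.001, -0.012, -0.01, -0.01, 0, 0.6], [0.005, -0.001, -0.012, -0.01, -0.01, 0, 0.6]]

```text
time_s: 13.03
eef_pos: [0.4864, -0.2419, 0.1332]
eef_rot: [0.076, 0.956, 0.219, 0.181]
wrist_force: [1.0, 0.8, 0.2]
opening: 0.6
grasp_force: 0.0
```

```bash
cat > ks.py <<'E'
from kn import *
o=get_obs();M0=R.from_quat(o["eef_rot"][[1,2,3,0]]).as_matrix()
M,p=kg(.6,.003);rv=R.from_matrix(M@M0.T).as_rotvec();print("shift",(p-o["eef_pos"]).round(4),"rv",rv.round(4),o["eef_pos"])
E
python3 ks.py
```

```text
shift [ 0.0144 -0.0015 -0.0401] rv [0.0109 0.01   0.0003] [ 0.48641517 -0.24191582  0.13321874]
```

Emit:
carry_out:
  plan:
    - [[0.003, 0, -0.01, 0.011, 0.01, 0, 0.6], [0.007, -0.001, -0.02, 0.011, 0.01, 0, 0.6], [0.011, -0.001, -0.03, 0.011, 0.01, 0, 0.6], [0.014, -0.0015, -0.04, 0.011, 0.01, 0, 0.6], [0.014, -0.0015, -0.04, 0.011, 0.01, 0, 0.6]]

```text
time_s: 13.45
eef_pos: [0.4997, -0.2426, 0.0909]
eef_rot: [0.069, 0.957, 0.218, 0.177]
wrist_force: [-1.1, 0.9, 0.4]
opening: 0.6
grasp_force: 0.0
```

```bash
python3 ks.py
```

```text
shift [ 0.0011 -0.0008  0.0023] rv [-0.0025 -0.0022  0.0003] [ 0.49968569 -0.24257576  0.0908666 ]
```

Close on the knob.

Emit:
carry_out:
  plan:
    - [[0, 0, 0.002, 0, 0, 0, 0.4], [0, 0, 0.002, 0, 0, 0, 0.2], [0, 0, 0.002, 0, 0, 0, 0], [0, 0, 0.002, 0, 0, 0, 0], [0, 0, 0.002, 0, 0, 0, 0]]

```text
time_s: 13.87
eef_pos: [0.5001, -0.2434, 0.0944]
eef_rot: [0.07, 0.957, 0.218, 0.177]
wrist_force: [-0.9, -0.9, 0.1]
opening: 0.002
grasp_force: 0.0
```

Emit:
carry_out:
  plan:
    - [[0, 0, 0, 0, 0, 0, 0], [0, 0, 0, 0, 0, 0, 0], [0, 0, 0, 0, 0, 0, 0], [0, 0, 0, 0, 0, 0, 0], [0, 0, 0, 0, 0, 0, 0]]

```text
time_s: 14.28
eef_pos: [0.4999, -0.2431, 0.0937]
eef_rot: [0.069, 0.957, 0.218, 0.177]
wrist_force: [-0.3, -0.2, -0.7]
opening: 0.003
grasp_force: 0.0
```

```bash
python3 ks.py
```

```text
shift [ 0.0009 -0.0003 -0.0006] rv [-0.0014 -0.0012  0.0006] [ 0.49989456 -0.24306375  0.09374606]
```

The fingers close fully without pad force, so the bar sits between the pads with a little slack. I turn clockwise about the panel normal and watch the torque.

Emit:
carry_out:
  plan:
    - [[0.037, -0.0057, -0.093, 0.037, -0.0057, -0.093, 0], [0.037, -0.0057, -0.093, 0.037, -0.0057, -0.093, 0], [0.037, -0.0057, -0.093, 0.037, -0.0057, -0.093, 0], [0.037, -0.0057, -0.093, 0.037, -0.0057, -0.093, 0], [0.037, -0.0057, -0.093, 0.037, -0.0057, -0.093, 7]]

```text
out of range
```

That plan was my error: I had put the turn into the shift columns too, and a gripper value was out of range. It was refused whole, so nothing moved. Here is the correct one.

Emit:
carry_out:
  plan:
    - [[0, 0, 0, 0.037, -0.0057, -0.093, 0], [0, 0, 0, 0.081, -0.0125, -0.204, 0], [0, 0, 0, 0.126, -0.0193, -0.315, 0], [0, 0, 0, 0.17, -0.0261, -0.427, 0], [0, 0, 0, 0.207, -0.0318, -0.519, 0]]

```text
time_s: 14.7
eef_pos: [0.4999, -0.2431, 0.0938]
eef_rot: [0.017, 0.98, -0.058, 0.19]
wrist_force: [0.4, 1.0, -0.8]
opening: 0.002
grasp_force: 0.0
```

```bash
cat > kt.py <<'E'
from kn import *
o=get_obs();M0=R.from_quat(o["eef_rot"][[1,2,3,0]]).as_matrix()
print(o["time_s"],"tool angle",np.arctan2(M0[:,0]@yk,M0[:,0]@u).round(3),"axis tilt",np.arccos(-M0[:,2]@n).round(3),"pos err",(G-.016*n-o["eef_pos"]).round(4),"torque n",(o["torque"]@n).round(3),o["wrist_force"].round(1),o["grasp_force"],o["opening"].round(3))
c=camera("wrist");P=cloud(c).reshape(-1,3);d=(P-G)@n+.028;q=np.linalg.norm((P-G)-np.outer((P-G)@n,n),axis=1);k=P[(d>.036)&(d<.040)&(q<.028)]
print(len(k),cv2.minAreaRect(np.stack([(k-G)@u,(k-G)@yk],1).astype(np.float32)*1000) if len(k)>20 else "")
np.savez("wk.npz",**c)
E
python3 kt.py
```

```text
Traceback (most recent call last):
  File "kt.py", line 3, in <module>
    print(o["time_s"],"tool angle",np.arctan2(M0[:,0]@yk,M0[:,0]@u).round(3),"axis tilt",np.arccos(-M0[:,2]@n).round(3),"pos err",(G-.016*n-o["eef_pos"]).round(4),"torque n",(o["torque"]@n).round(3),o["wrist_force"].round(1),o["grasp_force"],o["opening"].round(3))
                                                                                                                                                                                                                                                  ^^^^^^^^^^^^^^^^^^
AttributeError: 'float' object has no attribute 'round'
```

```bash
sed -i 's/o\["opening"\].round(3)/o["opening"]/' kt.py; python3 kt.py; python3 -c "
import numpy as np,cv2
c=np.load('wk.npz')['pixels'];cv2.imwrite('pics/wk.png',c[:,:,::-1])"
```

```text
14.7 tool angle 0.033 axis tilt 0.001 pos err [ 0.0009 -0.0003 -0.0006] torque n -0.037 [ 0.4  1.  -0.8] 0.0 0.002114089966035237
875 ((-0.07426643371582031, -0.14269256591796875), (43.93098449707031, 15.56270980834961), 34.12184524536133)
```

View pics/wk.png

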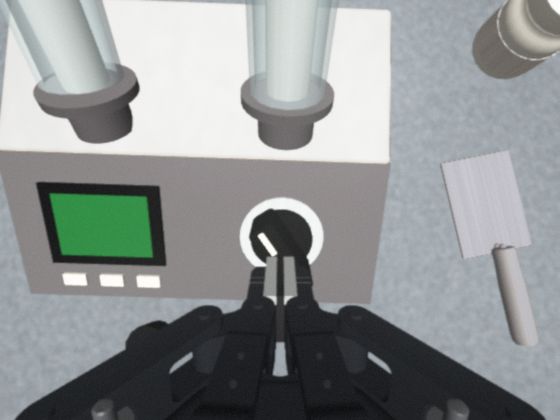

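```bash
python3 - <<'E'
from kn import *
c=dict(np.load("wk.npz"));o=get_obs();P=cloud(c)
print("TCP,G,knobtop,panel px",proj(c,np.array([o["eef_pos"],G,G+.01*n,G-.028*n])).round(0).tolist())
for uv in [(280,258),(280,265),(275,275),(285,290),(280,310),(265,245),(290,235),(280,215),(220,240)]:
    q=P[uv[1],uv[0]];print(uv,q.round(4),"out",((q-G)@n+.028).round(4),"u",((q-G)@u).round(4),"y",((q-G)@yk).round(4))
M0=R.from_quat(o["eef_rot"][[1,2,3,0]]).as_matrix();print("campos in tool",((c["cam_to_world"][:3,3]-o["eef_pos"])@M0).round(4))
E
```

```text
TCP,G,knobtop,panel px [[280.0, 244.0], [280.0, 254.0], [280.0, 262.0], [280.0, 235.0]]
(280, 258) [ 0.4951 -0.242   0.1371] out 0.0549 u 0.011 y 0.0006
(280, 265) [ 0.4924 -0.2416  0.1426] out 0.061 u 0.0105 y 0.0005
(275, 275) [ 0.4895 -0.2389  0.152 ] out 0.0711 u 0.011 y 0.0027
(285, 290) [ 0.4846 -0.2424  0.1622] out 0.0821 u 0.0108 y -0.0015
(280, 310) [ 0.4772 -0.2395  0.1627] out 0.0855 u 0.0038 y 0.0003
(265, 245) [ 0.5015 -0.235   0.1224] out 0.0393 u 0.0103 y 0.0085
(290, 235) [ 0.5045 -0.2498  0.0964] out 0.0132 u 0.0055 y -0.0057
(280, 215) [ 0.5175 -0.2452  0.0939] out 0.0064 u 0.0158 y 0.0007
(220, 240) [ 0.5064 -0.2041  0.0801] out 0.0001 u -0.0053 y 0.0397
campos in tool [ 0.0812 -0.0006 -0.1781]
```

```bash
python3 - <<'E'
from kn import *
o=get_obs();M0=R.from_quat(o["eef_rot"][[1,2,3,0]]).as_matrix()
q=(cloud(dict(np.load("wk.npz")))-o["eef_pos"])@M0
print("column 277 (row: x y z tool)")
for r in range(240,345,8): print(r,q[r,274].round(4),q[r,286].round(4))
M2=R.from_quat([.981,-.192,0,0]).as_matrix();w=(cloud(dict(np.load("w2.npz")))-[.4913,.2084,.3549])@M2
f=w.reshape(-1,3);f=f[(abs(f[:,0])<.03)&(abs(f[:,1])<.08)&(f[:,2]<.05)&(f[:,2]>-.1)];print("open: n",len(f),"z max",np.percentile(f[:,2],[50,90,99,100]).round(4));k=f[f[:,2]>np.percentile(f[:,2],98)];print(k[::max(1,len(k)//6)].round(4))
s=camera("scene");p=cloud(s);np.savez("ls.npz",**s);qq=((p-o["eef_pos"])@M0).reshape(-1,3);f=qq[(abs(qq[:,0])<.02)&(abs(qq[:,1])<.02)&(qq[:,2]>-.1)&(qq[:,2]<.02)];print("scene",len(f));print(f[np.argsort(f[:,2])][::max(1,len(f)//12)].round(4))
E
```

```text
column 277 (row: x y z tool)
240 [ 0.0132 -0.0033 -0.0243] [ 0.0101  0.0033 -0.0172]
248 [ 0.0084 -0.0033 -0.0241] [ 0.0081  0.0032 -0.0233]
256 [ 0.0107 -0.003  -0.0381] [ 0.0114  0.0029 -0.0394]
264 [ 0.0113 -0.0029 -0.0475] [ 0.0116  0.0027 -0.0479]
272 [ 0.0118 -0.0027 -0.0557] [ 0.0112  0.0026 -0.0546]
280 [ 0.0108 -0.0026 -0.0607] [ 0.0114  0.0024 -0.0616]
288 [ 0.0112 -0.0025 -0.0676] [ 0.0112  0.0023 -0.0675]
296 [ 0.0112 -0.0024 -0.0732] [ 0.0108  0.0022 -0.0724]
304 [ 0.0123 -0.0023 -0.0799] [ 0.0128  0.0021 -0.0805]
312 [ 0.0101 -0.0023 -0.0816] [ 0.0124  0.002  -0.0846]
320 [ 0.0071 -0.0023 -0.0821] [ 0.009   0.002  -0.0845]
328 [ 0.004  -0.0023 -0.0827] [ 0.0039  0.0021 -0.0825]
336 [ 0.0008 -0.0022 -0.0831] [ 0.0002  0.0022 -0.0824]
344 [-0.0034 -0.0023 -0.0823] [-0.0034  0.0022 -0.0823]
open: n 9939 z max [-0.0838 -0.0597 -0.0507 -0.0478]
[[ 0.0105 -0.0428 -0.0518]
 [ 0.0072 -0.0428 -0.0514]
 [ 0.0047  0.0427 -0.0515]
 [-0.0007 -0.0428 -0.0488]
 [-0.0034  0.0426 -0.0496]
 [-0.0054  0.0423 -0.0514]
 [-0.01    0.0426 -0.052 ]]
scene 357
[[ 0.0185 -0.0158 -0.0998]
 [ 0.0128 -0.0141 -0.0938]
 [ 0.0078 -0.0184 -0.0882]
 [ 0.0137 -0.0117 -0.0827]
 [ 0.0155 -0.0095 -0.0772]
 [ 0.014   0.0023 -0.0708]
 [ 0.0068 -0.0127 -0.0627]
 [ 0.0108 -0.0083 -0.0544]
 [ 0.005   0.0106 -0.047 ]
 [ 0.0107 -0.0028 -0.0372]
 [ 0.0118  0.0024 -0.0173]
 [ 0.0116 -0.015  -0.0043]
 [ 0.0154 -0.0106  0.0097]]
```

The picture and depth show the fingers shut above the knob. The knob bar is still at rest, at (285,238). The visible fingertips end about 38 mm short of the reported TCP in both wrist and scene depth, so I go by the observed tips: open, turn back, advance about 34 mm, and regrip.

Emit:
carry_out:
  plan:
    - [[0, 0, 0, -0.044, 0.0067, 0.11, 0.3], [0, 0, 0, -0.088, 0.0134, 0.22, 0.6], [0, 0, 0, -0.132, 0.02, 0.33, 0.6], [0, 0, 0, -0.176, 0.027, 0.44, 0.6], [0, 0, 0, -0.21, 0.032, 0.526, 0.6]]

```text
time_s: 15.22
eef_pos: [0.4999, -0.2431, 0.0937]
eef_rot: [0.071, 0.955, 0.226, 0.177]
wrist_force: [0.1, 0.2, 0.9]
opening: 0.599
grasp_force: 0.0
```

Emit:
carry_out:
  plan:
    - [[0, 0, 0, 0, 0, 0, 0.6], [0.003, -0.0005, -0.008, 0, 0, 0, 0.6], [0.006, -0.001, -0.016, 0, 0, 0, 0.6], [0.01, -0.0015, -0.024, 0, 0, 0, 0.6], [0.0135, -0.002, -0.032, 0, 0, 0, 0.6]]

```text
time_s: 15.63
eef_pos: [0.5136, -0.2449, 0.0605]
eef_rot: [0.07, 0.957, 0.221, 0.177]
wrist_force: [0.7, 0.1, -0.1]
opening: 0.598
grasp_force: 0.0
```

Emit:
carry_out:
  plan:
    - [[0, 0, 0, 0, 0, 0, 0.5], [0, 0, 0, 0, 0, 0, 0.3], [0, 0, 0, 0, 0, 0, 0.1], [0, 0, 0, 0, 0, 0, 0.1], [0, 0, 0, 0, 0, 0, 0.1]]

```text
time_s: 16.05
eef_pos: [0.5134, -0.245, 0.0619]
eef_rot: [0.07, 0.956, 0.221, 0.177]
wrist_force: [1.8, 0.1, -2.1]
opening: 0.178
grasp_force: 58.5
```

```bash
python3 kt.py
```

```text
16.05 tool angle 0.606 axis tilt 0.001 pos err [-0.0125  0.0016  0.0313] torque n -0.138 [ 1.8  0.1 -2.1] 58.5335773229599 0.17832144778724482
3155 ((-0.7389316558837891, 0.7250843048095703), (40.505977630615234, 41.122127532958984), 82.78643798828125)
```

Now gripped: 15 mm opening, 58 N. Turn clockwise to the stop.

Emit:
carry_out:
  plan:
    - [[0, 0, 0, 0.037, -0.0057, -0.093, 0.1], [0, 0, 0, 0.081, -0.0125, -0.204, 0.1], [0, 0, 0, 0.126, -0.0193, -0.315, 0.1], [0, 0, 0, 0.17, -0.0261, -0.427, 0.1], [0, 0, 0, 0.207, -0.0318, -0.519, 0.1]]

```text
time_s: 16.52
eef_pos: [0.5135, -0.2459, 0.062]
eef_rot: [0.019, 0.98, -0.054, 0.19]
wrist_force: [2.0, -4.0, -5.7]
opening: 0.171
grasp_force: 58.5
```

Emit:
carry_out:
  plan:
    - [[0, 0, 0, 0.044, -0.0068, -0.111, 0.1], [0, 0, 0, 0.089, -0.0136, -0.223, 0.1], [0, 0, 0, 0.133, -0.0204, -0.334, 0.1], [0, 0, 0, 0.178, -0.0272, -0.445, 0.1], [0, 0, 0, 0.222, -0.034, -0.556, 0.1]]

```text
time_s: 16.93
eef_pos: [0.5132, -0.2468, 0.062]
eef_rot: [-0.037, 0.92, -0.341, 0.187]
wrist_force: [-1.0, -6.9, -6.8]
opening: 0.17
grasp_force: 58.6
```

```bash
python3 kt.py|head -1
```

```text
16.9333 tool angle -0.558 axis tilt 0.002 pos err [-0.0124  0.0034  0.0312] torque n 0.154 [-1.  -6.9 -6.8] 58.58328580856323 0.17031482130717945
```

Emit:
carry_out:
  plan:
    - [[0, 0, 0, 0.015, -0.0023, -0.037, 0.1], [0, 0, 0, 0.022, -0.0034, -0.056, 0.1], [0, 0, 0, 0.022, -0.0034, -0.056, 0.1], [0, 0, 0, 0.022, -0.0034, -0.056, 0.1], [0, 0, 0, 0.022, -0.0034, -0.056, 0.1]]

```text
time_s: 17.4
eef_pos: [0.5132, -0.2469, 0.0619]
eef_rot: [-0.042, 0.911, -0.366, 0.186]
wrist_force: [0.0, -6.8, -6.8]
opening: 0.174
grasp_force: 58.6
```

Emit:
carry_out:
  plan:
    - [[0, 0, 0, 0, 0, 0, 0.1], [0, 0, 0, 0, 0, 0, 0.1], [0, 0, 0, 0, 0, 0, 0.1], [0, 0, 0, 0, 0, 0, 0.1], [0, 0, 0, 0, 0, 0, 0.1]]

```text
time_s: 17.82
eef_pos: [0.5132, -0.2469, 0.062]
eef_rot: [-0.042, 0.911, -0.366, 0.186]
wrist_force: [0.7, -6.5, -7.0]
opening: 0.177
grasp_force: 58.6
```

```bash
python3 kt.py|head -1
```

```text
17.8167 tool angle -0.612 axis tilt 0.003 pos err [-0.0124  0.0035  0.0312] torque n 0.422 [ 0.7 -6.5 -7. ] 58.62255334854126 0.17662530283681818
```

The torque rose from 0.15 to 0.42 N m, so the knob is on its stop, and it has been held there over 0.5 s. Release and retreat.

Emit:
carry_out:
  plan:
    - [[0, 0, 0, 0, 0, 0, 1], [0, 0, 0, 0, 0, 0, 1], [0, 0, 0, 0, 0, 0, 1], [0, 0, 0, 0, 0, 0, 1], [0, 0, 0, 0, 0, 0, 1]]

```text
time_s: 18.28
eef_pos: [0.5134, -0.2447, 0.0619]
eef_rot: [-0.044, 0.911, -0.366, 0.186]
wrist_force: [0.1, 1.2, -0.5]
opening: 0.873
grasp_force: 0.0
```

Emit:
carry_out:
  plan:
    - [[-0.007, 0.001, 0.018, 0, 0, 0, 1], [-0.015, 0.002, 0.037, 0, 0, 0, 1], [-0.03, 0.004, 0.074, 0, 0, 0, 1], [-0.045, 0.006, 0.11, 0, 0, 0, 1], [-0.06, 0.008, 0.148, 0, 0, 0, 1]]

```text
time_s: 18.7
eef_pos: [0.4522, -0.2358, 0.2103]
eef_rot: [-0.044, 0.911, -0.366, 0.185]
wrist_force: [1.8, -0.8, 0.9]
opening: 1.001
grasp_force: 0.0
```

Emit:
carry_out:
  plan:
    - [[-0.01, 0, 0.025, 0, 0, 0, 1], [-0.02, 0, 0.05, 0, 0, 0, 1], [-0.02, 0, 0.05, 0, 0, 0, 1], [-0.02, 0, 0.05, 0, 0, 0, 1], [-0.02, 0, 0.05, 0, 0, 0, 1]]

```text
time_s: 19.12
eef_pos: [0.4332, -0.2366, 0.259]
eef_rot: [-0.044, 0.911, -0.366, 0.185]
wrist_force: [-0.1, 0.4, -0.3]
opening: 1.002
grasp_force: 0.0
```

```bash
python3 kt.py; python3 - <<'E'
from kn import *
for nm in ("scene","wrist"):
    c=camera(nm);P=cloud(c).reshape(-1,3);D=P-C;l=D@A;r=np.linalg.norm(D-np.outer(l,A),axis=1);k=P[(l>.02)&(l<.13)&(r<.03)]
    if len(k)<60: print(nm,len(k));continue
    e1=ey;e2=np.cross(A,ey)
    def res(v):
        a=A+v[2]*e1+v[3]*e2;a=a/np.linalg.norm(a);D=k-C-v[0]*e1-v[1]*e2;return np.linalg.norm(D-np.outer(D@a,a),axis=1)-.021
    s=least_squares(res,[0,0,0,0],loss="soft_l1",f_scale=.0007);print(nm,len(k),"off/tilt",s.x.round(4),"top h",np.percentile(((k-C)@A)[abs(s.fun)<.002],99.5).round(4))
    if nm=="scene": A1=cv2.resize(c["pixels"][100:260,120:420],(400,213*1))
    else: B1=cv2.resize(c["pixels"],(400,300))
cv2.imwrite("pics/fin.png",np.vstack([A1,B1])[:,:,::-1])
E
```

```text
19.1167 tool angle -0.613 axis tilt 0.001 pos err [ 0.0676 -0.0068 -0.1658] torque n -0.002 [-0.1  0.4 -0.3] 0.0 1.0024957690084866
522 ((-0.6111011505126953, -0.6691188812255859), (45.237083435058594, 15.28554630279541), 34.670047760009766)
scene 415 off/tilt [ 0.0006  0.0017 -0.0061 -0.1294] top h 0.12
wrist 4766 off/tilt [ 0.0002  0.0008 -0.0016 -0.1101] top h 0.1184
```

View pics/fin.png

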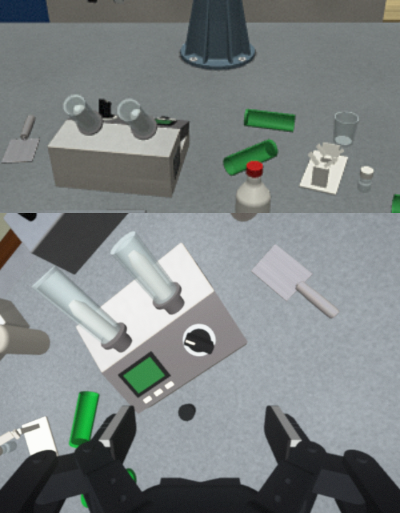

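The tube is seated on the free peg, the knob is back at rest (bar at 34.7°), the bystanders are in place and the arm is clear. Handing in.

```bash
python3 -c "
from bench import hand_in;print(hand_in())"
```

```text
the job is handed in; nothing more can be done
None
```

The job is handed in at about 19 s of the 64 s allowed, no verdict shown: the tube is on the free peg with its rim on the collar (tilt about 0.11 rad), and the knob was held over 0.5 s at its stop, then sprang back to rest.

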